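# Tip the specimen tray and add the ruby case to the row

## Robot

A 6-joint arm with a two-finger parallel gripper is mounted at the origin on the work surface. World frame = base frame: x ahead of the robot, y to its left, z up, the work surface at z = 0. Lengths are in m, angles in rad, forces in N, time in s.
With the tool pointing down it reaches from about 0.3 to 0.775 m from the base axis. Payload 14.6 kg.
Tool frame: the origin (TCP) lies at the centre of the arm's flange, where the gripper is bolted on; the fingertips stand 199 mm ahead of it and the grasp point (between the pads) lies ctrl.tcp_to_grasp ahead of it (ctrl.tcp_to_grasp is the distance from the TCP to the grasp point, in m); z points along the fingers, y is the line along which they close (so a half turn about z gives the same grasp; the last joint's range is limited). The gripper opens to 94 mm and grips with 3 to 60 N. Pads are 16 mm wide; open, the fingers measure 119 mm over their backs; the gripper's body (75 mm by 177 mm) begins 78 mm behind the grasp point.
Start: joints at [1.177, 0.3, 1.521, -0, 1.321, -0.067], TCP at [0.177, 0.521, 0.405] pointing down, gripper open.
Joint ranges: [-3.03, 3.03], [-0.79, 2.21], [0.23, 2.52], [-1.04, 4.18], [0, 3.07], [-2.55, 2.55]. Speed limits (rad/s): [2.22, 2.22, 2.57, 3.14, 3.14, 3.14].

## Interface

Orientations are given as [roll, pitch, yaw] about the fixed x, y, z axes, in that order (R = Rz(yaw) Ry(pitch) Rx(roll)).
In Python, from station import ctrl gives the robot as it stands. The module is installed in compiled form; this text tells all that it offers.
- The arm moves only by the shell command python3 -m jog 'ROWS' [OPENING] [FORCE]. ROWS is JSON, a list of rows, each a list of 6 numbers: the shift along the tool's x, y, z in cm, then the turn, a rotation vector about the tool's x, y, z in rad. In form: [[tx, ty, tz, ax, ay, az], ...]. A call has 1 to 8 rows; each row is the pose to reach, as a shift and turn from the pose commanded when the call began, along the tool's axes at that moment; what a row does not reach only later rows make up. A row lasts 1/10 s, in which the tool goes at most 50 mm and 8.59 degrees, less where a joint would pass 70% of its speed; a pose out of reach is approached as far as the arm can. A call with a gripper value outside its range is refused whole. OPENING is the opening in per cent of the stroke, from 0 (shut) to 100 (fully open), set as the call begins (- or left out, the last holds). The fingers move at their own pace and stop on an object; FORCE is the grip in N (left out, the last holds). Time passes only in rows, so rows that repeat a pose let the fingers close. It gives the time, the measured TCP pose, the force, the opening and the grip force at its end, in the units of the state.
- ctrl.get_obs(): the state, without advancing time (a new reading comes with each control period).
- ctrl.camera(name): name is "scene" or "top"; returns a dict with "img" (420x560x3 uint8, blue, green, red), "intrinsics" (3x3 intrinsics, pixels), "k1" (the pictures are not rectified: a ray, as slopes to the right and down, at radius r is drawn at 1 + k1 r^2 times it, then the intrinsics apply), "R" (3x3) and "t" (3): a world point X has camera coordinates R X + t. Camera axes: x right, y down, z forward; pixel columns grow to the right and rows downward; lengths in m; the calibration is good to about 2 mm. A picture is of the moment at which its call begins. There is no depth.
- ctrl.hand_in(): hands the job in; it is judged then, once.
The state is a dict: "time_s": time; "qpos": joint angles; "joint_vel": joint speeds; "tau": joint torques, N m; "ee_pos": TCP position; "eef_rot": TCP orientation; "force": force on the tool from outside, world axes, zero at the start; "moment": the same for the moment, N m; "grip_width": finger opening in m; "grip_force": force on a finger pad.
Only numpy, scipy, OpenCV 4.12 (cv2) and the standard library are available. Lean on these libraries where they do the work, as an engineer would, in place of code of your own. Each camera call takes 0.05 s, during which the arm holds its last target. There are 200 camera calls.

## Task

Two gem cases lie out of reach under the clear hood of the spring-loaded tipping tray. Press the tray's orange tab down slowly, just until both cases slide softly down to the open end (they must not shoot down and bang), and let the tray rise level again. Then take the red-lidded case out, stand it on the wooden rack as the next of the row, squared up and in line with the yellow one, and nudge it gently until it touches the yellow one, without shoving the row hard; leave the blue case at the open end of the tray and disturb nothing else.

Things in the scene. Friction and masses are not known exactly. Their poses are not given: they have to be found in the camera images.
- stand: fixed steel foot of the tipping tray; origin on the table under the middle of the tray. Its x axis runs along the tray from the open end with the orange tab (-x) to the hooded end (+x), z up. The tray hinges on a pin along y, 110 mm above the origin
- tray (a joint): tilt of the tray in rad: 0 level (a spring returns it), 0.52 tab end fully down. The tab takes about 7 N to start, 12 N at full tilt. How steep it must be before the cases slide is unknown: somewhere in 0.25 to 0.42 rad, different each time. Tipped fast or much steeper than needed, the cases shoot down (over 0.5 m/s counts as banging)
- tray_floor (a point): centre of the tray's smooth, slippery white floor, which is 250 (x) x 210 (y) mm inside and, level, 118 mm above the table; moves with the tray, axes as the stand's when level. Walls are 4 mm thick; in the open half (x below 0) they rise 20 mm above the floor
- tray_hood (a point): centre of the top of the clear hood, which covers the half of the tray with x above 0: clear side and end walls and a roof 129 x 218 mm, its underside 58 mm and top 62 mm above the floor; open towards -x. Moves with the tray
- tray_tab (a point): middle of the top face of the orange press tab on the open end of the tray: 42 mm (x) by 120 mm (y) flange, 5 mm thick, level with the wall tops; when level this point is at x -150, y 0, z 139 mm in the stand's frame. It moves with the tray
- red_case: the case to be moved: black box with red lid, white label and a red gem on top; 75 (x) x 48 (y) x 45 (z) mm, about 0.2 kg; origin at the centre of its underside, z up. Starts under the hood, lying lengthwise in the left or right lane of the tray (lanes 50 mm either side of the middle). Slid down against the open end wall its centre is at about x -88 mm in the stand's frame
- blue_case: same case with a blue lid, in the tray's other lane; stays in the tray, at the open end
- rack: fixed wooden rack, 110 (x) x 230 (y) x 25 (z) mm; origin at the centre of its underside on the table; the top, 25 mm up, carries the row. A 40 mm high, 10 mm thick dark end stop stands at its -y end (y -115 to -105 mm); the row grows from it towards the rack's +y
- green_case: same case with a green lid: first of the row, against the end stop, centre at about y -80 mm on the rack
- yellow_case: same case with a yellow lid: second of the row, next to the green one, centre at about y -32 mm on the rack. The red case belongs beside it on its +y side, centres 48 mm apart when touching, long sides parallel. Over 35 N through the row counts as shoving it
- bottle: bystander: amber bottle, 52 mm across, 105 mm high; origin at the centre of its underside
- crystal: bystander: clear rough crystal, 52 mm across, 40 mm high; origin at the centre of its underside
Things that resemble listed ones, but are neither listed nor needed, are in the scene too. What is shaped like the green_case but pink or purple is not meant.

How it is judged:
On the way, in this order (a step that is already met when the one before it is completed fails the run):
1. tray tipped and both cases slid down to the open end (value of joint tray above 0.1 rad and x of each of red_case, blue_case in the frame of stand below -0.065 m), for 0.1 s.
2. tray let back up level with both cases at the open end (value of joint tray below 0.03 rad and x of each of red_case, blue_case in the frame of stand below -0.055 m), for 0.2 s.
At the end, for the whole second after the job is handed in: red case at rest upright on the rack on the yellow case's +y side, gap under 3 mm, in line within 10 mm, parallel within 0.1 rad; green and yellow moved under 12 mm and parallel to the rack within 0.1 rad; tray level (under 0.03 rad), blue case on its floor with its centre beyond x -50 mm (z of red_case in the frame of rack between 0.022 and 0.028 m and y of red_case in the frame of yellow_case between 0.045 and 0.051 m and x of red_case in the frame of yellow_case between -0.01 and 0.01 m and angle between the x axis of red_case and the x axis of yellow_case, either way round below 0.1 rad and angle between red_case's own z axis and vertical below 0.08 rad and linear speed of red_case below 0.01 m/s and distance of each of yellow_case, green_case from where it was at the start of the episode below 0.012 m and angle between the x axis of each of yellow_case, green_case and the x axis of rack, either way round below 0.1 rad and value of joint tray below 0.03 rad and x of blue_case in the frame of stand between -0.12 and -0.05 m and z of blue_case in the frame of stand between 0.11 and 0.126 m); the robot touches nothing.
It fails at once if a case shot down the tray faster than 0.5 m/s (linear speed of blue_case above 0.5 m/s or (linear speed of red_case above 0.5 m/s and value of joint tray above 0.06 rad)).
It fails at once if the row shoved with more than 35 N (contact force between yellow_case and green_case above 35 N).
It fails at once if bottle or crystal moved more than 20 mm (distance of any of bottle, crystal from where it was at the start of the episode above 0.02 m).
It also fails if it takes over 70 s, if anything falls off the work surface, if the arm or the gripper's body presses on something with over 40 N, if the wrist force passes 120 N, or if a joint passes its speed limit or range.

## Working session

There is one attempt and no reset: what is moved stays moved. The work goes in short steps, Python scripts to look and compute and a shell command to move; the robot and the scene stay as the last step left them, time stands still between calls to the robot, and variables do not carry over. Pictures are saved under pics/ and viewed, at most 10 in all, crops included, and the job is handed in when it is done.

```bash
mkdir -p pics; python3 - <<'E'
from station import ctrl
import cv2
o=ctrl.get_obs();print(o,ctrl.tcp_to_grasp)
for n in("scene","top"):
    c=ctrl.camera(n);cv2.imwrite(f"pics/{n}0.png",c["img"]);print(n,c["intrinsics"],c["k1"],c["R"],c["t"])
E
```

```text
{'time_s': 0.0, 'qpos': array([ 1.17742575e+00,  3.00499176e-01,  1.52159076e+00, -1.49689097e-05,
        1.32070444e+00, -6.65849341e-02]), 'joint_vel': array([ 0.00077645,  0.00016316,  0.00014837,  0.00116288, -0.00067305,
        0.00114925]), 'tau': array([ 2.74908211e-05, -5.31808627e+01, -3.52736020e+01,  7.08492519e-02,
        2.44693703e-02, -7.76912998e-05]), 'ee_pos': array([0.17653459, 0.52086698, 0.40406669]), 'eef_rot': array([-3.14039263e+00, -6.54907811e-05,  2.81481068e+00]), 'force': array([ 0.37656953,  0.67986629, -0.63833536]), 'moment': array([ 0.0014617 , -0.04786102,  0.01918939]), 'grip_force': 0.0, 'grip_width': 0.09394939100266242} 0.1804
scene [[457.12698259   0.         282.26916689]
 [  0.         457.12698259 210.27382635]
 [  0.           0.           1.        ]] -0.02324580373969552 [[-0.49381559  0.86947864 -0.01237145]
 [ 0.59685125  0.32856313 -0.73199375]
 [-0.63238813 -0.36885384 -0.68119901]] [ 0.28482495 -0.26739584  1.43857423]
top [[432.73852061   0.         276.89747307]
 [  0.         432.73852061 208.27444737]
 [  0.           0.           1.        ]] -0.12121851051949316 [[ 0.01358288 -0.99987407 -0.00820635]
 [-0.9989008  -0.01320052 -0.04497706]
 [ 0.04486307  0.00880825 -0.99895431]] [-0.01942528  0.58333083  1.14731032]
```

View pics/scene0.png

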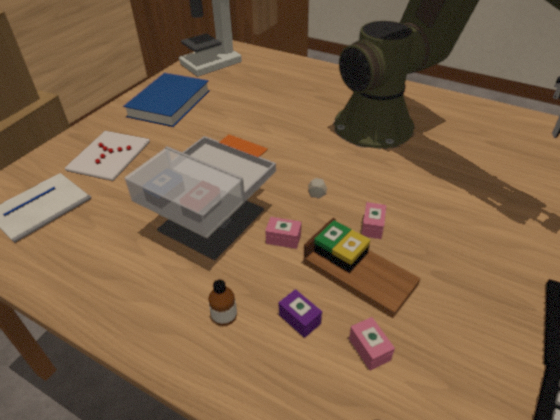

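View pics/top0.png

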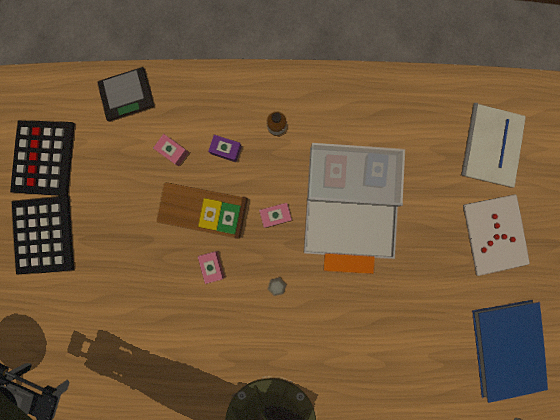

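The scene view shows the tray with the red case nearer the rack and blue beyond it, both under the hood. In the top view the tab is at about (349,263), the hood at (357,175), red at (335,171) and blue at (377,170). On the rack, green is at (229,218), yellow at (210,214), and the free end is to the left. The bottle is at (277,123) and the crystal at (277,286).

```bash
cat > h.py <<'E'
from station import ctrl
import cv2,numpy as np
def world(c,px,z):
    p=(np.atleast_2d(px).astype(float)-c["intrinsics"][:2,2])/c["intrinsics"][0,0]
    q=p.copy()
    for _ in range(20): q=p/(1+c["k1"]*(q**2).sum(1,keepdims=True))
    d=np.c_[q,np.ones(len(q))]@c["R"]; C=-c["R"].T@c["t"]
    return (C+d*((z-C[2])/d[:,2:]))[:,:2]
def proj(c,X):
    x=np.atleast_2d(X)@c["R"].T+c["t"]; q=x[:,:2]/x[:,2:]
    return q*(1+c["k1"]*(q**2).sum(1,keepdims=True))*c["intrinsics"][0,0]+c["intrinsics"][:2,2]
def seg(c,lo,hi,roi):
    h=cv2.cvtColor(c["img"],cv2.COLOR_BGR2HSV); m=cv2.inRange(h,np.array(lo),np.array(hi))
    x0,y0,x1,y1=roi; k=np.zeros_like(m);k[y0:y1,x0:x1]=m[y0:y1,x0:x1]
    k=cv2.morphologyEx(k,cv2.MORPH_CLOSE,np.ones((9,9)))
    cs,_=cv2.findContours(k,cv2.RETR_EXTERNAL,cv2.CHAIN_APPROX_NONE)
    return max(cs,key=cv2.contourArea)[:,0,:]
def rect(c,cnt,z):
    w=world(c,cnt,z); r=cv2.minAreaRect((w*1000).astype(np.float32))
    return np.round(np.array(r[0])/1000,4),np.round(r[1],1),round(r[2],1)
E
cat > m.py <<'E'
from h import *
c=ctrl.camera("top")
for n,lo,hi,roi,z in [("tab",(5,180,120),(14,255,255),(315,245,385,280),.139),
 ("yellow",(18,180,120),(32,255,255),(190,190,250,240),.07),("green",(50,120,50),(80,255,255),(215,195,250,240),.07),
 ("hoodred",(165,30,60),(180,255,255),(315,150,350,195),.163),
 ("rack",(3,120,40),(12,255,140),(150,175,250,245),.025)]:
    try: print(n,rect(c,seg(c,lo,hi,roi),z))
    except Exception as e: print(n,e)
h=cv2.cvtColor(c["img"],cv2.COLOR_BGR2HSV); print(h[263,349],h[214,200],h[225,222],h[205,170],h[180,100],h[171,327])
print("hood",world(c,[[311,144],[404,149],[400,206],[307,201]],.18))
print("floor walls",world(c,[[305,255],[394,258]],.138))
print("crystal",world(c,[[277,286]],.02),"bottle",world(c,[[277,123]],.05))
print("rack",world(c,[[165,183],[248,197],[243,238],[158,221]],[.025]*1))
I=c["img"][130:290,145:415];cv2.imwrite("pics/crop.png",cv2.resize(I,None,fx=2.96,fy=2.96,interpolation=cv2.INTER_CUBIC))
E
python3 m.py
```

```text
tab (array([ 0.4487, -0.1863]), array([120.1,  40.9]), 87.4)
yellow (array([0.5646, 0.1603]), array([48.6, 74.7]), 79.8)
green (array([0.5552, 0.1118]), array([47.3, 73.7]), 79.6)
hoodred max() iterable argument is empty
rack (array([0.5563, 0.2436]), array([103.7,  41.7]), 70.8)
[ 14 240 156] [ 22 218 123] [ 63 163 100] [ 17 189 100] [ 16 155 140] [ 11  54 136]
hood [[ 0.72615913 -0.09007292]
 [ 0.71846479 -0.307902  ]
 [ 0.58507106 -0.29779265]
 [ 0.5936798  -0.08199632]]
floor walls [[ 0.46731083 -0.08122014]
 [ 0.46217468 -0.29539972]]
crystal [[ 0.37673091 -0.01474631]] bottle [[ 0.80651373 -0.0091518 ]]
rack [[0.64707215 0.29018531]
 [0.61200384 0.06555812]
 [0.5029462  0.07706529]
 [0.54463287 0.3066374 ]]
```

View pics/crop.png

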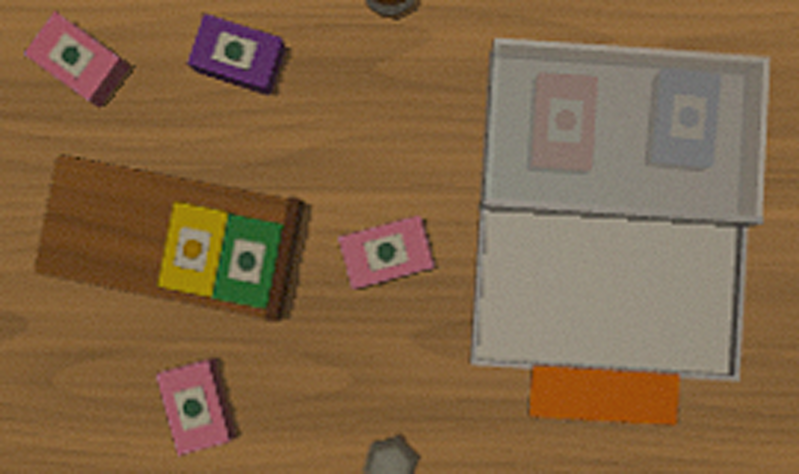

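```bash
cat > plan.py <<'E'
import sys
from h import *
from scipy.spatial.transform import Rotation as R
x,y,z,yaw=map(float,sys.argv[1:5])
o=ctrl.get_obs(); A=R.from_euler("xyz",o["eef_rot"]); B=R.from_euler("xyz",[np.pi,0,np.radians(yaw)])
print(np.round(A.inv().apply(np.array([x,y,z])-o["ee_pos"])*100,2),np.round((A.inv()*B).as_rotvec(),3),"t",o["time_s"],"q",np.round(o["qpos"],2))
E
python3 plan.py .4487 -.1863 .36 87.4
```

```text
[-48.48 -58.24   4.47] [-1.000e-03  0.000e+00  1.289e+00] t 0.15 q [ 1.18  0.3   1.52 -0.    1.32 -0.07]
```

```bash
python3 -m jog '[[-48.5,-58.2,0,0,0,1.289],[-48.5,-58.2,0,0,0,1.289],[-48.5,-58.2,0,0,0,1.289],[-48.5,-58.2,0,0,0,1.289],[-48.5,-58.2,0,0,0,1.289],[-48.5,-58.2,0,0,0,1.289],[-48.5,-58.2,0,0,0,1.289],[-48.5,-58.2,0,0,0,1.289]]' 0; python3 plan.py .4487 -.1863 .36 87.4
```

```text
time_s: 0.95
ee_pos: [0.3204, 0.1457, 0.4048]
eef_rot: [3.141, -0.0, 1.609]
force: [0.7, 0.8, 0.4]
grip_width: 0.0335
grip_force: 0.0
[-33.67  11.55   4.48] [ 0.001 -0.     0.084] t 0.95 q [ 0.32 -0.16  2.01 -0.    1.29  0.28]
```

```bash
python3 -m jog '[[-33.7,11.5,0,0,0,0.084],[-33.7,11.5,0,0,0,0.084],[-33.7,11.5,0,0,0,0.084],[-33.7,11.5,0,0,0,0.084],[-33.7,11.5,0,0,0,0.084],[-33.7,11.5,0,0,0,0.084],[-33.7,11.5,0,0,0,0.084],[-33.7,11.5,4,0,0,0.084]]'; python3 plan.py .4487 -.1863 .339 87.4
python3 - <<'E'
from h import *
cv2.imwrite("pics/s1.png",ctrl.camera("scene")["img"])
E
```

```text
time_s: 1.75
ee_pos: [0.4515, -0.1882, 0.3673]
eef_rot: [3.135, 0.004, 1.527]
force: [0.9, -0.1, -0.6]
grip_width: 0.0009
grip_force: 0.0
[ 0.19 -0.31  2.83] [0.007 0.004 0.002] t 1.75 q [-0.47  0.2   1.74 -0.    1.2  -0.43]
```

View pics/s1.png

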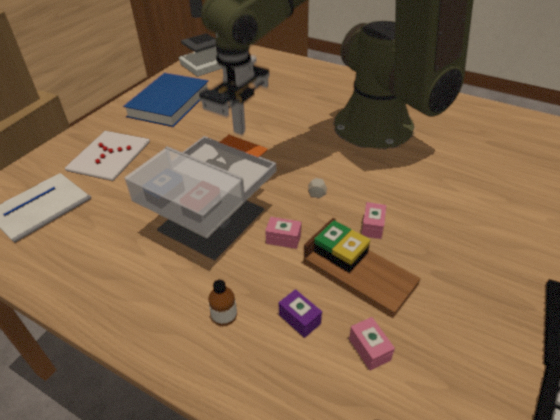

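The gripper stands closed above the tab at (240,145). The open half of the tray stays visible in the scene view, so I can watch the cases there while pressing.

```bash
cat > look.py <<'E'
from h import *
c=ctrl.camera("scene"); I=c["img"][110:245,120:285].astype(int); b,g,r=I[...,0],I[...,1],I[...,2]
w=cv2.cvtColor(I.astype(np.uint8),cv2.COLOR_BGR2HSV)
out=[]
for m in (((r-g>25)&(abs(g-b)<22)&(r-b>20)),((b-r>12)&(b-g>3))):
    n,l,s,ce=cv2.connectedComponentsWithStats(cv2.morphologyEx(m.astype(np.uint8),cv2.MORPH_OPEN,np.ones((3,3))))
    k=1+np.argmax(s[1:,4]) if n>1 else 0; out.append((np.round(ce[k]+[120,110],1).tolist(),int(s[k,4])))
o=ctrl.get_obs(); print("red",out[0],"blue",out[1],"t",round(o["time_s"],2),"z",round(o["ee_pos"][2],4),"F",np.round(o["force"],1))
E
python3 look.py
python3 -m jog '[[0.1,-0.2,1,0.004,0,0],[0.1,-0.2,2,0.004,0,0],[0.1,-0.2,2.4,0.004,0,0],[0.1,-0.2,2.8,0.004,0,0],[0.1,-0.2,3.2,0.004,0,0],[0.1,-0.2,3.5,0.004,0,0],[0.1,-0.2,3.8,0.004,0,0],[0.1,-0.2,4.0,0.004,0,0]]' 0; python3 look.py
```

```text
red ([274.4, 232.0], 442) blue ([162.6, 111.9], 134) t 1.85 z 0.3605 F [-0.1  0.9  0. ]
time_s: 2.65
ee_pos: [0.448, -0.1826, 0.3252]
eef_rot: [-3.137, 0.0, 1.531]
force: [-5.9, 1.4, 7.7]
grip_width: 0.0002
grip_force: 3.9
red ([274.4, 232.0], 445) blue ([162.6, 111.9], 134) t 2.7 z 0.325 F [-6.1  1.1  6.7]
```

```bash
python3 - <<'E'
s=open("look.py").read()
s=s.replace("out=[]","P=np.zeros(I.shape[:2],np.uint8);cv2.fillPoly(P,[np.array([[128,172],[205,132],[280,165],[262,205],[215,240],[125,212]])-[120,110]],1);P=P>0\nout=[]")
s=s.replace("m.astype(np.uint8),","(m&P).astype(np.uint8),")
open("look.py","w").write(s)
E
python3 look.py
python3 -m jog '[[0,0,0.25,0,0,0],[0,0,0.5,0,0,0],[0,0,0.75,0,0,0],[0,0,1.0,0,0,0],[0,0,1.2,0,0,0],[0,0,1.4,0,0,0],[0,0,1.6,0,0,0],[0,0,1.8,0,0,0]]'; python3 look.py
python3 - <<'E'
from h import *
c=ctrl.camera("scene")["img"][100:260,100:300]; cv2.imwrite("pics/s2.png",cv2.resize(c,None,fx=3,fy=3))
E
```

```text
red ([202.0, 177.0], 22275) blue ([202.0, 177.0], 22275) t 2.75 z 0.3252 F [-6.6  1.1  8. ]
time_s: 3.55
ee_pos: [0.4478, -0.1826, 0.3072]
eef_rot: [-3.137, 0.0, 1.531]
force: [-7.8, -0.2, 7.2]
grip_width: 0.0004
grip_force: 4.4
red ([202.0, 177.0], 22275) blue ([202.0, 177.0], 22275) t 3.6 z 0.307 F [-7.4  0.7  7.7]
```

View pics/s2.png

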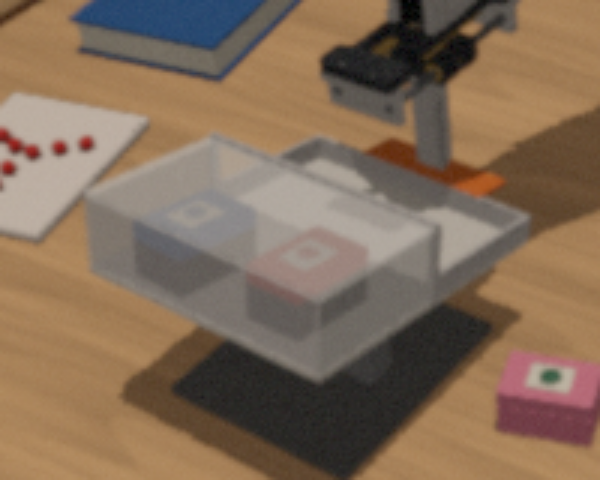

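Both cases are still under the hood: the red lid is at about (203,187) and the blue at (165,174). The tip presses on the tab at (245,154). The colours are pale through the hood, so I'll retune the thresholds.

```bash
python3 - <<'E'
import cv2
i=cv2.imread("pics/s2.png")
for n,(x,y) in dict(red=(270,265),red2=(350,250),blue=(155,225),blue2=(240,225),floor=(290,210),tab=(480,180),hood=(350,330),shadow=(120,210)).items(): print(n,i[y,x])
E
```

```text
red [126 134 158]
red2 [125 134 157]
blue [131 132 137]
blue2 [138 137 140]
floor [158 168 175]
tab [ 35  88 171]
hood [ 98 105 110]
shadow [129 137 146]
```

```bash
sed -i 's/((r-g>25)&(abs(g-b)<22)&(r-b>20))/((r-g>16)\&(g-b<25))/; s/((b-r>12)&(b-g>3))/((r-b<8)\&(b>70))/' look.py
python3 look.py
python3 -m jog '[[0,0,0.1,0,0,0],[0,0,0.2,0,0,0],[0,0,0.3,0,0,0],[0,0,0.4,0,0,0],[0,0,0.5,0,0,0],[0,0,0.6,0,0,0],[0,0,0.65,0,0,0],[0,0,0.7,0,0,0]]' >/dev/null; python3 look.py
python3 -m jog '[[0,0,0.04,0,0,0],[0,0,0.08,0,0,0],[0,0,0.12,0,0,0],[0,0,0.16,0,0,0],[0,0,0.2,0,0,0]]'>/dev/null; python3 look.py
```

```text
red ([201.9, 189.0], 493) blue ([164.3, 176.0], 474) t 3.7 z 0.3072 F [-7.8  1.4  7.4]
red ([202.8, 187.3], 443) blue ([164.8, 174.1], 455) t 4.55 z 0.3003 F [-6.4  0.9  6.2]
red ([202.9, 186.8], 440) blue ([164.9, 173.7], 457) t 5.1 z 0.2984 F [-4.9  1.4  7.2]
```

```bash
cat >> look.py <<'E'
import sys
sys.exit(int(out[0][0][0]>205.5 or out[1][0][0]>167.5))
E
python3 -m jog '[[0,0,0.04,0,0,0],[0,0,0.08,0,0,0],[0,0,0.12,0,0,0],[0,0,0.16,0,0,0],[0,0,0.2,0,0,0]]'>/dev/null; python3 look.py && 
python3 -m jog '[[0,0,0.04,0,0,0],[0,0,0.08,0,0,0],[0,0,0.12,0,0,0],[0,0,0.16,0,0,0],[0,0,0.2,0,0,0]]'>/dev/null && python3 look.py && 
python3 -m jog '[[0,0,0.04,0,0,0],[0,0,0.08,0,0,0],[0,0,0.12,0,0,0],[0,0,0.16,0,0,0],[0,0,0.2,0,0,0]]'>/dev/null && python3 look.py && 
python3 -m jog '[[0,0,0.04,0,0,0],[0,0,0.08,0,0,0],[0,0,0.12,0,0,0],[0,0,0.16,0,0,0],[0,0,0.2,0,0,0]]'>/dev/null && python3 look.py && 
python3 -m jog '[[0,0,0.04,0,0,0],[0,0,0.08,0,0,0],[0,0,0.12,0,0,0],[0,0,0.16,0,0,0],[0,0,0.2,0,0,0]]'>/dev/null && python3 look.py
```

```text
red ([203.0, 186.3], 480) blue ([165.0, 173.0], 448) t 5.65 z 0.2965 F [-4.1  1.   6.9]
red ([203.3, 186.2], 449) blue ([165.2, 172.4], 447) t 6.2 z 0.2945 F [-3.   1.5  7.7]
red ([203.1, 185.6], 442) blue ([165.6, 172.0], 402) t 6.75 z 0.2926 F [-3.4  0.8  7. ]
red ([203.7, 185.2], 436) blue ([165.5, 171.6], 425) t 7.3 z 0.2907 F [-2.1  2.   8.2]
red ([203.3, 184.8], 405) blue ([166.2, 171.0], 432) t 7.85 z 0.2888 F [-1.3  1.6  8.2]
```

```bash
sed -i 's/>205.5/>206/;s/>167.5/>168.5/' look.py
python3 -m jog '[[0,0,0.04,0,0,0],[0,0,0.08,0,0,0],[0,0,0.12,0,0,0],[0,0,0.16,0,0,0],[0,0,0.2,0,0,0]]'>/dev/null; python3 look.py && 
python3 -m jog '[[0,0,0.04,0,0,0],[0,0,0.08,0,0,0],[0,0,0.12,0,0,0],[0,0,0.16,0,0,0],[0,0,0.2,0,0,0]]'>/dev/null && python3 look.py && 
python3 -m jog '[[0,0,0.04,0,0,0],[0,0,0.08,0,0,0],[0,0,0.12,0,0,0],[0,0,0.16,0,0,0],[0,0,0.2,0,0,0]]'>/dev/null && python3 look.py && 
python3 -m jog '[[0,0,0.04,0,0,0],[0,0,0.08,0,0,0],[0,0,0.12,0,0,0],[0,0,0.16,0,0,0],[0,0,0.2,0,0,0]]'>/dev/null && python3 look.py && 
python3 -m jog '[[0,0,0.04,0,0,0],[0,0,0.08,0,0,0],[0,0,0.12,0,0,0],[0,0,0.16,0,0,0],[0,0,0.2,0,0,0]]'>/dev/null && python3 look.py
```

```text
red ([203.1, 184.0], 417) blue ([166.0, 170.3], 419) t 8.4 z 0.287 F [-0.1  2.3  8.9]
red ([203.4, 184.2], 375) blue ([166.6, 169.9], 418) t 8.95 z 0.2851 F [2.5 1.7 8.7]
red ([203.9, 183.2], 418) blue ([166.7, 169.3], 424) t 9.5 z 0.2832 F [1.8 1.4 8.9]
red ([204.1, 182.4], 408) blue ([166.2, 169.3], 409) t 10.05 z 0.2812 F [2.3 0.6 8.4]
red ([205.1, 181.7], 379) blue ([167.8, 168.5], 376) t 10.6 z 0.2792 F [2.1 0.4 8.6]
```

```bash
sed -i 's/^sys.exit.*//' look.py
for i in 1 2 3 4 5; do python3 -m jog '[[0,0,0,0,0,0],[0,0,0,0,0,0]]' >/dev/null; python3 look.py; done
```

```text
red ([208.2, 180.5], 375) blue ([171.3, 167.5], 370) t 10.85 z 0.2793 F [2.7 0.9 7.7]
red ([214.2, 178.9], 340) blue ([176.9, 165.8], 355) t 11.1 z 0.2792 F [ 2.2 -0.2  7.4]
red ([222.3, 175.9], 356) blue ([185.8, 163.6], 345) t 11.35 z 0.2791 F [1.8 0.6 6.6]
red ([227.7, 174.4], 243) blue ([193.8, 161.8], 269) t 11.6 z 0.279 F [ 1.  -0.2  7.2]
red ([248.2, 167.1], 262) blue ([200.2, 159.5], 138) t 11.85 z 0.2787 F [ 1.7 -0.3  4.1]
```

```bash
for i in 1 2; do python3 -m jog '[[0,0,0,0,0,0],[0,0,0,0,0,0]]' >/dev/null; python3 look.py; done
python3 - <<'E'
from h import *
c=ctrl.camera("scene")["img"][100:260,100:300]; cv2.imwrite("pics/s3.png",cv2.resize(c,None,fx=3,fy=3))
E
```

```text
red ([249.8, 166.7], 336) blue ([211.8, 153.5], 96) t 12.1 z 0.2778 F [0.5 0.1 5. ]
red ([250.4, 166.9], 328) blue ([211.4, 153.4], 96) t 12.35 z 0.2777 F [0.5 0.7 4.3]
```

View pics/s3.png

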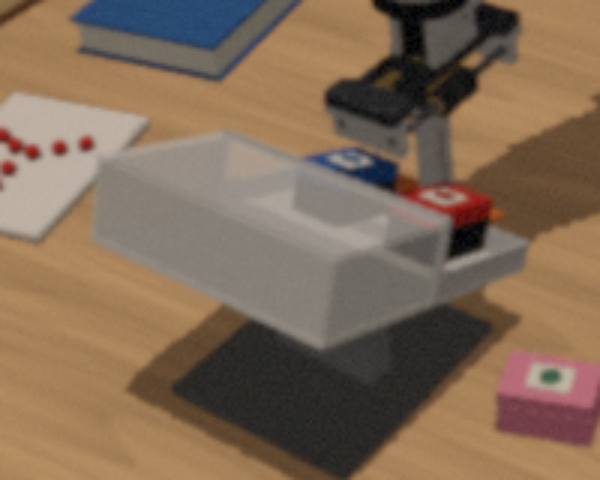

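Both cases have slid to the open end: the red lid is at about (249,167) and the blue at (217,154). Now I'll let the tray up gently.

```bash
python3 -m jog '[[0,0,-0.4,0,0,0],[0,0,-0.8,0,0,0],[0,0,-1.2,0,0,0],[0,0,-1.6,0,0,0],[0,0,-2,0,0,0],[0,0,-2.4,0,0,0],[0,0,-2.8,0,0,0],[0,0,-3.2,0,0,0]]' | grep -E 'pos|force:'; python3 -m jog '[[0,0,-0.4,0,0,0],[0,0,-0.8,0,0,0],[0,0,-1.2,0,0,0],[0,0,-1.6,0,0,0],[0,0,-1.9,0,0,0],[0,0,-2.2,0,0,0],[0,0,-2.5,0,0,0],[0,0,-2.8,0,0,0]]' | grep -E 'pos|force:'
python3 -m jog '[[0,0,-0.4,0,0,0],[0,0,-1,0,0,0],[-1,-2,-5,0,0,0],[-1,-7,-9,0,0,0],[-1,-12,-10,0,0,0],[-1,-15,-10,0,0,0],[-1,-15,-10,0,0,0],[-1,-15,-10,0,0,0]]' 100
python3 - <<'E'
from h import *
c=ctrl.camera("top"); I=c["img"]; cv2.imwrite("pics/t4.png",cv2.resize(I[130:290,145:415],None,fx=2.96,fy=2.96,interpolation=cv2.INTER_CUBIC))
E
```

```text
ee_pos: [0.4482, -0.1829, 0.31]
force: [-2.4, 0.9, 1.8]
grip_force: 1.2
ee_pos: [0.4482, -0.1829, 0.3378]
force: [0.8, 0.2, 0.4]
grip_force: 0.3
time_s: 14.8
ee_pos: [0.298, -0.1869, 0.439]
eef_rot: [-3.139, 0.001, 1.53]
force: [0.1, 0.2, -0.3]
grip_width: 0.0611
grip_force: 0.0
```

View pics/t4.png

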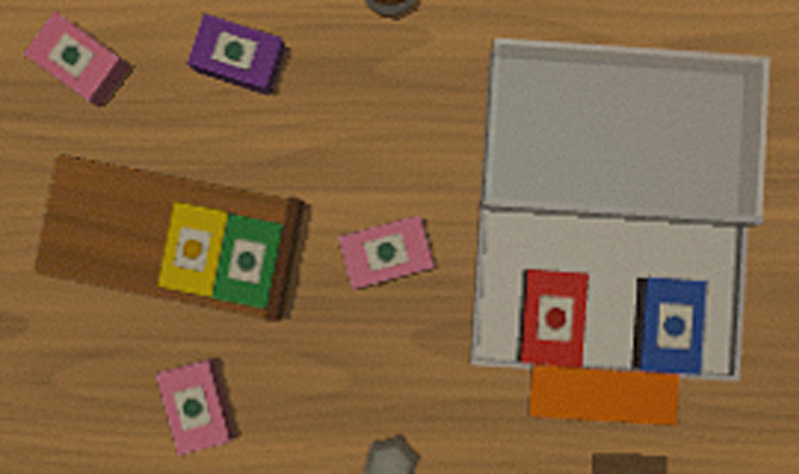

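The tray is level with both cases at the open end: red at crop (555,318), blue at (674,325).

```bash
python3 - <<'E'
from h import *
c=ctrl.camera("top")
def seg2(m,roi):
    x0,y0,x1,y1=roi;k=np.zeros(m.shape,np.uint8);k[y0:y1,x0:x1]=m[y0:y1,x0:x1];k=cv2.morphologyEx(k,cv2.MORPH_CLOSE,np.ones((9,9)))
    return max(cv2.findContours(k,cv2.RETR_EXTERNAL,cv2.CHAIN_APPROX_NONE)[0],key=cv2.contourArea)[:,0]
b,g,r=[c["img"][...,i].astype(int) for i in range(3)]
print("red",rect(c,seg2((r-g>60)&(abs(g-b)<30),(310,210,350,260)),.163))
print("blue",rect(c,seg2((b-r>40),(350,210,390,262)),.163))
E
python3 plan.py .5 -.14 .42 87.4
```

```text
red (array([ 0.5109, -0.142 ]), array([47.8, 74.2]), 86.5)
blue (array([ 0.5063, -0.2366]), array([46. , 72.7]), 87.0)
[ 5.5  19.91  1.74] [-0.004 -0.     0.006] t 14.9 q [-0.66 -0.19  1.96 -0.    1.38 -0.62]
```

```bash
python3 plan.py .511 -.142 .343 87.1;python3 -m jog '[[5.5,5,0,-0.004,0,0],[5.5,10,0,-0.004,0,0],[5.5,15,0,-0.004,0,0],[5.5,19,0,-0.004,0,0.01],[5.5,21,0,-0.004,0,0.01],[5.5,21,0,-0.004,0,0.01],[5.5,21,1,-0.004,0,0.01],[5.5,21,4,-0.004,0,0.01]]' 100; python3 plan.py .511 -.142 .343 87.1
```

```text
[ 5.34 21.04  9.43] [-0.004 -0.     0.011] t 14.9 q [-0.66 -0.19  1.96 -0.    1.38 -0.62]
time_s: 15.7
ee_pos: [0.5101, -0.1401, 0.398]
eef_rot: [3.139, 0.001, 1.521]
force: [0.3, -0.1, -0.7]
grip_width: 0.0938
grip_force: 0.0
[-0.18  0.09  5.5 ] [0.003 0.001 0.001] t 15.7 q [-0.34  0.26  1.59 -0.    1.29 -0.29]
```

```bash
python3 -m jog '[[-0.15,0.1,1.5,0.002,0,0],[-0.15,0.1,3,0.002,0,0],[-0.15,0.1,4,0.002,0,0],[-0.15,0.1,4.8,0.002,0,0],[-0.15,0.1,5.4,0.002,0,0],[-0.15,0.1,5.4,0.002,0,0]]'; python3 -m jog '[[0,0,0,0,0,0],[0,0,0,0,0,0],[0,0,0,0,0,0],[0,0,0,0,0,0],[0,0,0,0,0,0],[0,0,0,0,0,0]]' 60 15
```

```text
time_s: 16.3
ee_pos: [0.5111, -0.1419, 0.3429]
eef_rot: [-3.139, -0.0, 1.521]
force: [0.2, -1.0, -0.7]
grip_width: 0.094
grip_force: 0.0
time_s: 16.9
ee_pos: [0.5113, -0.1419, 0.3437]
eef_rot: [-3.141, 0.0, 1.521]
force: [5.3, 0.7, 1.1]
grip_width: 0.0749
grip_force: 15.0
```

```bash
python3 -m jog '[[0,0,-0.5,0,0,0],[0,0,-1.5,0,0,0],[0,0,-3,0,0,0],[0,0,-5,0,0,0],[0,0,-7,0,0,0],[0,0,-8,0,0,0],[0,0,-8,0,0,0]]' 60 20; python3 plan.py .5742 .2134 .40 79.8
```

```text
time_s: 17.6
ee_pos: [0.5112, -0.1419, 0.4241]
eef_rot: [-3.141, 0.0, 1.521]
force: [0.4, -0.5, -3.6]
grip_width: 0.0752
grip_force: 20.0
[35.8   4.51  2.39] [-0.001  0.     0.128] t 17.6 q [-0.34  0.24  1.55 -0.    1.35 -0.29]
```

```bash
python3 -m jog '[[3,0.4,0,0,0,0],[7.5,0.9,0,0,0,0.03],[12,1.5,0,0,0,0.05],[16.5,2,0,0,0,0.07],[21,2.6,0,0,0,0.09],[25.5,3.2,0,0,0,0.11],[30,3.8,0,0,0,0.128],[33.5,4.3,0,0,0,0.128]]'>/dev/null;  python3 -m jog '[[1.5,0,0,0,0,0],[2.3,0.2,0,0,0,0],[2.3,0.2,0,0,0,0],[2.3,0.2,0,0,0,0],[2.3,0.2,0,0,0,0]]'; python3 plan.py .5742 .2134 .256 79.8
python3 - <<'E'
from h import *
c=ctrl.camera("top"); cv2.imwrite("pics/t5.png",cv2.resize(c["img"][150:270,110:300],None,fx=4,fy=4,interpolation=cv2.INTER_CUBIC))
E
```

```text
time_s: 18.9
ee_pos: [0.5771, 0.2116, 0.4234]
eef_rot: [-3.14, 0.0, 1.391]
force: [1.0, 0.4, -1.7]
grip_width: 0.0751
grip_force: 20.0
[ 0.13 -0.29 16.74] [-0.002  0.    -0.001] t 18.9 q [0.29 0.43 1.3  0.   1.41 0.47]
```

```bash
python3 -m jog '[[0.2,-0.3,2,0,0,0],[0.2,-0.3,5,0,0,0],[0.2,-0.3,8,0,0,0],[0.2,-0.3,11,0,0,0],[0.2,-0.3,13,0,0,0],[0.2,-0.3,14.5,0,0,0],[0.2,-0.3,15.5,0,0,0],[0.2,-0.3,15.5,0,0,0]]'
python3 - <<'E'
from h import *
for n,(x0,y0,x1,y1) in dict(top=(140,160,270,250),scene=(270,190,430,320)).items():
    cv2.imwrite(f"pics/p6{n}.png",cv2.resize(ctrl.camera(n)["img"][y0:y1,x0:x1],None,fx=4,fy=4,interpolation=cv2.INTER_CUBIC))
E
```

```text
time_s: 19.75
ee_pos: [0.5741, 0.2151, 0.2675]
eef_rot: [-3.138, 0.001, 1.392]
force: [-0.7, -0.9, -2.2]
grip_width: 0.0748
grip_force: 20.0
```

View pics/p6scene.png

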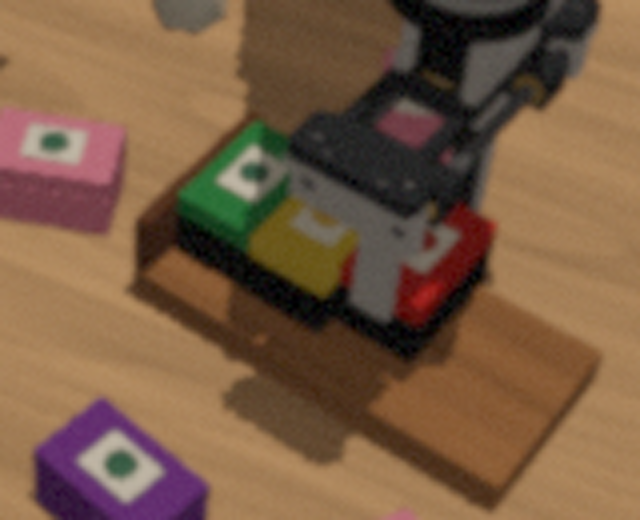

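The red case hangs about 15 mm above the rack, just beyond yellow and parallel to it. I'll lower it until it touches.

```bash
python3 -m jog '[[0,0,0.5,0,0,0],[0,0,0.9,0,0,0],[0,0,1.2,0,0,0],[0,0,1.4,0,0,0],[0,0,1.5,0,0,0],[0,0,1.5,0,0,0],[0,0,1.5,0,0,0]]'; python3 -m jog '[[0,0,0.05,0,0,0],[0,0,0.1,0,0,0],[0,0,0.15,0,0,0],[0,0,0.15,0,0,0],[0,0,0.15,0,0,0]]'
```

```text
time_s: 20.55
ee_pos: [0.5741, 0.2154, 0.2534]
eef_rot: [-3.14, 0.0, 1.393]
force: [-0.4, -0.6, -2.1]
grip_width: 0.075
grip_force: 20.0
time_s: 21.05
ee_pos: [0.5741, 0.2153, 0.2518]
eef_rot: [-3.14, 0.0, 1.393]
force: [0.7, 0.8, -2.2]
grip_width: 0.0751
grip_force: 20.0
```

```bash
python3 -m jog '[[0,0,0.05,0,0,0],[0,0,0.1,0,0,0],[0,0,0.1,0,0,0],[0,0,0.1,0,0,0]]' | grep -E 'pos|force:';  python3 -m jog '[[0,0,0.03,0,0,0],[0,0,0.06,0,0,0],[0,0,0.06,0,0,0],[0,0,0.06,0,0,0]]' | grep -E 'pos|force:'
```

```text
ee_pos: [0.5741, 0.2154, 0.2511]
force: [-0.6, -0.5, 2.5]
grip_force: 20.0
ee_pos: [0.5741, 0.2154, 0.251]
force: [-3.7, -1.2, 8.6]
grip_force: 20.0
```

```bash
python3 -m jog '[[0,0,-0.06,0,0,0],[0,0,-0.06,0,0,0],[0,0,-0.06,0,0,0]]' 60 6 | grep -E 'pos|force:';  python3 -m jog '[[-0.06,0,0,0,0,0],[-0.12,0,0,0,0,0],[-0.18,0,0,0,0,0],[-0.24,0,0,0,0,0],[-0.3,0,0,0,0,0],[-0.3,0,0,0,0,0]]' | grep -E 'pos|force:'
for i in 1 2 3; do python3 -m jog '[[-0.05,0,0,0,0,0],[-0.1,0,0,0,0,0],[-0.1,0,0,0,0,0]]' | grep -E 'pos|force:';done
```

```text
ee_pos: [0.5742, 0.2154, 0.251]
force: [-0.8, 0.2, 3.6]
grip_force: 6.0
ee_pos: [0.5736, 0.2123, 0.2509]
force: [1.0, 1.8, 3.9]
grip_force: 6.0
ee_pos: [0.5734, 0.2114, 0.2509]
force: [1.4, 2.1, 4.3]
grip_force: 6.0
ee_pos: [0.5732, 0.2104, 0.2509]
force: [0.8, 3.2, 5.6]
grip_force: 6.0
ee_pos: [0.573, 0.2094, 0.2509]
force: [0.5, 5.0, 4.9]
grip_force: 6.0
```

```bash
for i in 1 2; do python3 -m jog '[[-0.05,0,0,0,0,0],[-0.1,0,0,0,0,0],[-0.1,0,0,0,0,0]]' | grep -E 'pos|force:';done
```

```text
ee_pos: [0.5729, 0.2084, 0.2508]
force: [0.6, 3.2, 5.4]
grip_force: 6.0
ee_pos: [0.5727, 0.2076, 0.2509]
force: [1.4, 4.8, 4.6]
grip_force: 6.0
```

```bash
python3 -m jog '[[0,0,0,0,0,0],[0,0,0,0,0,0],[0,0,0,0,0,0],[0,0,0,0,0,0],[0,0,-1,0,0,0],[0,0,-3,0,0,0],[0,0,-6,0,0,0],[0,0,-10,0,0,0]]' 100 | grep -E 'pos|width'
python3 -m jog '[[0,0,-2,0,0,0],[3,-5,-2,0,0,0],[6,-10,-2,0,0,0],[10,-14,-2,0,0,0],[12,-18,-2,0,0,0],[12,-22,-2,0,0,0],[12,-22,-2,0,0,0],[12,-22,-2,0,0,0]]' | grep -E 'pos|width'
cat > fin.py <<'E'
from h import *
c=ctrl.camera("top")
def seg2(m,roi):
    x0,y0,x1,y1=roi;k=np.zeros(m.shape,np.uint8);k[y0:y1,x0:x1]=m[y0:y1,x0:x1];k=cv2.morphologyEx(k,cv2.MORPH_CLOSE,np.ones((9,9)))
    return max(cv2.findContours(k,cv2.RETR_EXTERNAL,cv2.CHAIN_APPROX_NONE)[0],key=cv2.contourArea)[:,0]
b,g,r=[c["img"][...,i].astype(int) for i in range(3)]
print("red",rect(c,seg2((r-g>50)&(abs(g-b)<30),(160,185,220,245)),.07))
for n,lo,hi in[("yellow",(18,180,90),(32,255,255)),("green",(50,120,50),(80,255,255))]: print(n,rect(c,seg(c,lo,hi,(180,185,250,245)),.07))
cv2.imwrite("pics/t7.png",cv2.resize(c["img"][130:290,145:415],None,fx=2.96,fy=2.96,interpolation=cv2.INTER_CUBIC))
print(ctrl.get_obs()["time_s"])
E
python3 fin.py
```

```text
ee_pos: [0.5726, 0.2073, 0.3513]
grip_width: 0.0942
ee_pos: [0.3768, 0.365, 0.3722]
grip_width: 0.0939
red (array([0.5722, 0.2073]), array([46.3, 75. ]), 79.5)
yellow (array([0.5628, 0.1589]), array([59.8, 85.2]), 73.8)
green (array([0.5549, 0.1116]), array([46.8, 73.1]), 79.6)
25.9
```

View pics/t7.png

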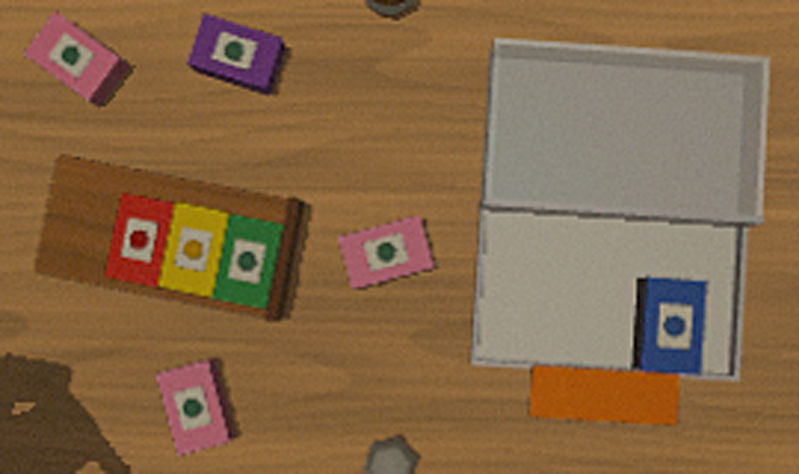

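The final picture shows red at crop (139,240), flush with yellow and in line. Red to green measures 97.3 mm, against 96 mm if all three touch. Blue is at the open end, the tray is level, and nothing else looks moved.

```bash
python3 -c "
from station import ctrl
print(ctrl.hand_in())"
```

```text
the job is handed in; nothing more can be done
None
```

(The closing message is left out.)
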